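# Nip a charcoal block in the hold-down press with its coaxial coarse and fine knobs

### The job

Fix the charcoal block in the little hold-down press so that it can be carved. Turn the wide outer knob clockwise (seen from above) until you feel the sprung foot just take up light contact with the block (a few newtons), then turn the small inner knob on top clockwise by a sixth of a turn to nip it down, and let go. Charcoal crumbles, so never press it hard, and leave the block and the things around where they are.

Things in the scene. Friction and masses are not known exactly. Their poses are not given: they have to be found in the camera images.
- press: Fixed steel hold-down press: base 160x110x20 mm; round column with both knobs on its top; an arm slides down it (coarse) with a steel foot on a 4 N/mm spring 78 mm in front (-x) of the axis; the anvil below rises (fine). Origin on the bench under the knob axis, z up. The foot's height is not told: it starts 8 to 24 mm over the block, so feel for touch.
- coarse_grip (a point): Point on the axis in the outer (coarse) knob, fixed to the press. Ribbed steel drum, diameter 56, 24 tall (16 below this point to 8 above), 14 free below it. Clockwise from above lowers the foot 10 mm/rad; 2.8 rad or more left at the start. Turning friction 0.20 N m; after touch each rad adds about 35 N of foot load, each newton adds 0.010 N m of turning torque.
- fine_grip (a point): Point on the same axis in the inner (fine) knob, fixed to the press. Ribbed brass drum, diameter 24 mm, 28 mm tall (20 below this point to 8 above), standing 3 mm above the coarse knob's top. Clockwise from above raises the anvil 2.5 mm/rad (about 9 N more load per rad once in contact); friction 0.10 N m; 4 rad of travel. Both knobs stay where left.
- fine_mark (a point): End of the index line on the top face of the fine knob, 10 mm from its axis; turns with the knob.
- charcoal_block: Loose rectangular charcoal block 59x63x26 mm, about 90 g, lying flat on the press's round anvil under the foot; origin at the centre of its underside, z up.
- pliers: Bystander: steel parallel pliers 44x100x12 mm lying on the bench; origin under the middle.
- scriber: Bystander: scriber with a wooden handle, 12x116x12 mm, lying on the bench; origin under the middle.
- lidded_pot: Bystander: small round glass pot with a screw lid, diameter 45 mm, 25 mm tall; origin at the centre of its underside.

How it is judged:
By the outcome, as a careful person would: the job done as asked, in the order asked, and still so for the second after the job is handed in, with the robot touching nothing.
It also fails if it takes over 72 s, if anything falls off the work surface, if the arm or the gripper's body presses on something with over 40 N, if the wrist force passes 120 N, or if a joint passes its speed limit or range.

### The arm

A 6-joint arm with a two-finger parallel gripper is mounted at the origin on a cart in front of the work surface, level with it; the furniture and walls round the work are solid. World frame = base frame: x ahead of the robot, y to its left, z up, the work surface at z = 0. Lengths are in m, angles in rad, forces in N, time in s.
With the tool pointing down it reaches from about 0.3 to 0.875 m from the base axis. Payload 6.4 kg.
Tool frame: the origin (TCP) lies on the centre line of the jaws, within the pads' length; the fingertips stand 17 mm ahead of it and the grasp point (between the pads) lies 2 mm behind it; z points along the fingers, x is the direction in which the jaws open and shut, and the axes are right-handed (so a half turn about z gives the same grasp; the last joint's range is limited). The gripper opens to 85 mm and grips with 20 to 120 N. Pads are 22 mm wide; open, the fingers measure 114 mm over their backs; the gripper's body (76 mm by 85 mm) begins 54 mm behind the grasp point. The pads swing forward as they close: fully open they stand 13 mm farther back than shut.
Start: joints at [0.972, 0.181, 1.607, -0, 1.354, -0.206], TCP at [0.22, 0.531, 0.248] pointing down, gripper open.
Joint ranges: [-2.99, 2.99], [-0.89, 2.07], [0.3, 2.58], [-1.14, 4.28], [0, 2.63], [-3.12, 3.12]. Speed limits (rad/s): [2.57, 2.57, 3.01, 3.14, 3.14, 3.14].

### API

Orientations are given as a unit quaternion [w, x, y, z].
In Python, from bench import ctrl gives the robot as it stands.
- The arm moves only by the tool servo_tool, never from a script. Its argument "increments" is text: rows parted by semicolons, each of 5 numbers parted by spaces: the shift along the tool's x, y, z in cm, then the turn about the tool's z in rad, then the opening, from 0 (shut) to 1 (fully open). In form: dx dy dz yaw gripper; .... A call has 1 to 10 rows; each row shifts and turns the commanded pose from where the row before left it, along the tool's axes as they then stand; what a row does not reach is not made up. A row lasts 1/8 s, in which the tool goes at most 62.5 mm and 10.7 degrees, less where a joint would pass 70% of its speed; a pose out of reach is approached as far as the arm can. A call is refused whole if a number of a shift passes 6.25 or a number of a turn 0.188, either way. A call with a gripper value outside its range is refused whole. The fingers move at their own pace and stop on an object; the grip force is fixed at half the most. Time passes only in rows, so rows that do not move let the fingers close. It gives the time, the measured TCP pose, the force and the opening at its end, in the units of the state.
- ctrl.get_obs(): the state, without advancing time (a new reading comes with each control period).
- ctrl.camera(name): name is "scene" or "top" or "wrist"; returns (picture, depth): 420x560x3 uint8, red, green, blue; 420x560 float32, m along the optical axis (not along the pixel's ray), 0 where there is no reading.
- ctrl.camera_params(name): a dict with "mtx" (3x3 intrinsics, pixels), "position" and "attitude" of the camera in the world; the wrist camera has in their place "tool_from_camera" (4x4, takes a point from camera to tool coordinates, whose origin is the TCP and whose axes are the tool frame's). Camera axes: x right, y down, z forward; pixel columns grow to the right and rows downward; lengths in m; the calibration is good to about 2 mm. The wrist camera is an equidistant fisheye: a pixel r from the principal point sees the ray r / f radians off the axis. A picture is of the moment at which its call begins: read the wrist's pose just before it. camera_params takes no time and is no camera call.
- ctrl.hand_in(): hands the job in, once; it reports no verdict.
The state is a dict: "time_s": time; "q": joint angles; "dq": joint speeds; "joint_efforts": joint torques, N m; "eef_pos": TCP position; "eef_rot": TCP orientation; "wrist_force": force on the tool from outside, world axes, zero at the start; "torque": the same for the moment, N m; "opening": opening from 0.0 (shut) to 1.0 (fully open).
Only numpy, scipy, OpenCV 4.12 (cv2) and the standard library are available. Lean on these libraries where they do the work, as an engineer would, in place of code of your own. Each camera call takes 0.05 s, during which the arm holds its last target.

## Working session

There is one attempt and no reset: what is moved stays moved. The work goes in short steps, Python scripts to look and compute and a tool call to move; the robot and the scene stay as the last step left them, time stands still between calls to the robot, and variables do not carry over. Pictures are saved under pics/ and viewed, and the job is handed in when it is done.

Besides the shell and the picture viewer there is one more tool, called as name(argument=value, ...) on one line, values as JSON. servo_tool: Moves the arm, as the interface text tells. Its arguments: {"type":"object","properties":{"increments":{"type":"string"}},"required":["increments"]}

```bash
mkdir -p pics; ls; python3 - <<'E'
from bench import ctrl
import cv2, numpy as np
print(ctrl.get_obs())
for n in ["scene","top","wrist"]:
    p=ctrl.camera_params(n); print(n,p)
    im,d=ctrl.camera(n); cv2.imwrite(f"pics/{n}0.png",im[:,:,::-1]); np.save(f"pics/{n}0.npy",d)
E
```

```text
pics
{'time_s': 0.0, 'q': array([ 9.71685716e-01,  1.81526495e-01,  1.60799161e+00, -2.33938823e-05,
        1.35379961e+00, -2.06289901e-01]), 'dq': array([-2.66704700e-04, -1.67674358e-03,  1.41609593e-04,  5.01102115e-05,
       -1.20533212e-03,  9.26341755e-04]), 'joint_efforts': array([ 3.23386485e-04, -4.44894111e+01, -3.51322746e+01, -4.52356689e-04,
        9.14621574e-03, -1.07409292e-05]), 'eef_pos': array([0.21979542, 0.53077504, 0.24740023]), 'eef_rot': array([ 3.32683137e-04,  8.31501683e-01,  5.55521563e-01, -7.95867743e-04]), 'wrist_force': array([ 0.20327001, -0.3137271 , -1.5794963 ]), 'torque': array([0.05434666, 0.01836814, 0.05104497]), 'opening': 1.0014870374637002}
scene {'mtx': array([[400.0706959 ,   0.        , 280.12017992],
       [  0.        , 400.0706959 , 213.66740296],
       [  0.        ,   0.        ,   1.        ]]), 'position': array([-0.01555679, -0.45667631,  0.50409333]), 'attitude': array([-0.46867895,  0.77332143, -0.357862  ,  0.23291371])}
top {'mtx': array([[533.92823024,   0.        , 278.89715156],
       [  0.        , 533.92823024, 206.13212896],
       [  0.        ,   0.        ,   1.        ]]), 'position': array([0.54218598, 0.03623106, 1.11922912]), 'attitude': array([ 0.01502806, -0.69982491,  0.71350957, -0.03038655])}
wrist {'mtx': array([[325.1922621 ,   0.        , 276.58344776],
       [  0.        , 325.1922621 , 211.55350805],
       [  0.        ,   0.        ,   1.        ]]), 'tool_from_camera': array([[ 9.99999640e-01,  6.42440619e-04,  5.54181035e-04,
         1.13433293e-04],
       [-7.86095119e-04,  9.47319369e-01,  3.20289549e-01,
        -8.19598770e-02],
       [-3.19219412e-04, -3.20289869e-01,  9.47319533e-01,
        -1.25729367e-01],
       [ 0.00000000e+00,  0.00000000e+00,  0.00000000e+00,
         1.00000000e+00]])}
```

View pics/scene0.png

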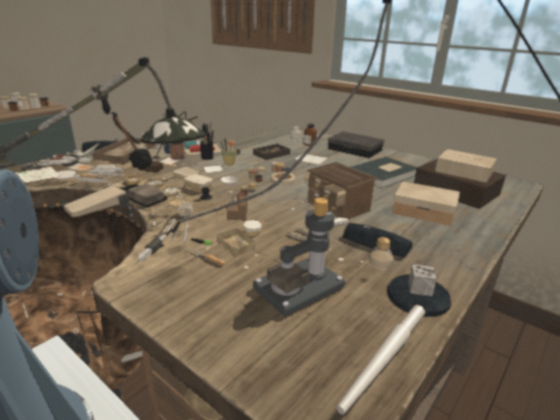

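View pics/top0.png

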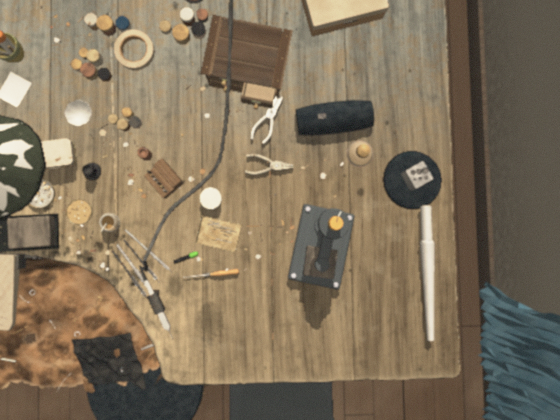

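The top view shows the press at about (322,245), with the brass knob at (337,223). The scene view shows the knob at (320,205). Next I measure the axis.

```bash
cat > h.py <<'E'
import numpy as np, cv2
from scipy.spatial.transform import Rotation as R
from bench import ctrl
def rot(q): return R.from_quat([q[1],q[2],q[3],q[0]]).as_matrix()
def pts(n,d):
    p=ctrl.camera_params(n);K=p['mtx'];v,u=np.mgrid[:420,:560]
    c=np.stack([(u-K[0,2])/K[0,0]*d,(v-K[1,2])/K[1,1]*d,d],-1)
    return c@rot(p['attitude']).T+p['position']
def ray(n,u,v,z):
    p=ctrl.camera_params(n);K=p['mtx'];r=rot(p['attitude'])@[(u-K[0,2])/K[0,0],(v-K[1,2])/K[1,1],1]
    o=p['position'];return o+r*(z-o[2])/r[2]
E
python3 - <<'E'
from h import *
for n in ['top','scene']:
    d=np.load(f'pics/{n}0.npy');im=cv2.imread(f'pics/{n}0.png');P=pts(n,d)
    hsv=cv2.cvtColor(im,cv2.COLOR_BGR2HSV)
    m=(hsv[...,0]>8)&(hsv[...,0]<28)&(hsv[...,1]>140)&(hsv[...,2]>130)
    roi=np.zeros_like(m)
    if n=='top': roi[200:250,310:360]=1
    else: roi[190:225,300:340]=1
    m&=roi
    v,u=np.nonzero(m);print(n,len(u),u.min(),u.max(),v.min(),v.max(),u.mean(),v.mean());q=P[m];print(np.percentile(q,[5,50,95],axis=0))
    x0,y0,w,h=(280,190,90,120) if n=='top' else (240,190,110,125)
    c=cv2.resize(im[y0:y0+h,x0:x0+w],None,fx=5,fy=5,interpolation=cv2.INTER_CUBIC);cv2.imwrite(f'pics/{n}crop.png',c)
    if n=='top':
        np.set_printoptions(linewidth=250)
        print((P[198:300:4,284:360:4,2]*1000).astype(int))
E
```

```text
top 72 329 341 217 229 334.8888888888889 223.94444444444446
[[ 0.56102224 -0.09271955  0.18328172]
 [ 0.56874079 -0.08219884  0.18580775]
 [ 0.57856778 -0.07335989  0.18805162]]
[[   0   -6   -3   -3    0    1   -3   -2    0   -2    3   -1   -4   -2   -1    0   -4   -1   -2]
 [   0   -3   -2   -3    1    0   -1    0   -1    0    1    0   -1   -1   -1    0    0   -3   -1]
 [  -2    2    2    0   -1   14   20   18   -1    0   -2    0   -2   -1   -1    1   -5    1   -1]
 [  -2   -1    0   -6    2   23   23   17   20   22   19  154  153  154  156    0   -3    2    2]
 [  -2   -2   -3    0    1   18   18   19   18   20  153  153  154  152  154  155   16   16    0]
 [   2    4    2   -2   17   19   17   15   17  154  155  154  185  185  186  156   21   19   -1]
 [   1    0   -2    0   16   17   21   17   21  152  157  177  185  185  186  154  152   19    0]
 [  -4   -1    5   -1   19   16   15   17   27  153  153  163  186  186  186  155  155    4   -1]
 [  -3   -1   -1    1   15   16   19   16   23  156  155  155  153  183  154  151   22   -3    3]
 [   0   -2   -1    8   15   20   16   1
[... 1080 characters left out ...]
  19   20   21   54   54   17   15    0   -2   -1   -2]
 [   1    2   -4   -4   -1   14   16   15   20   17   17   19   21   19   18    0   -7    0   -1]
 [  -5   -2    0    3    3    3    0    1   -1   17   17   16   18   23   -2   -2   -3   -1   -3]
 [  -3   -1   -1   -3    0    3   -1    2   -3    0    0   -4    2    0    0   -5    1   -2   -4]
 [  -3   -3    1    0   -2    0   -1   -1   -2    0   -7    0   -2   -1   -2   -2   -2   -3   -2]
 [  -1   -1    0   -1    0    0    0   -4    0   -2    3   -1   -1    0    0    0    1   -6    0]]
scene 2 319 323 201 202 321.0 201.5
[[ 0.56602253 -0.09208375  0.18492865]
 [ 0.56602519 -0.08801993  0.18528114]
 [ 0.56602784 -0.08395611  0.18563362]]
```

```bash
python3 - <<'E'
import cv2
a=cv2.imread('pics/topcrop.png');b=cv2.imread('pics/scenecrop.png')
print(a.shape,b.shape)
E
```

```text
(600, 450, 3) (625, 550, 3)
```

View pics/topcrop.png

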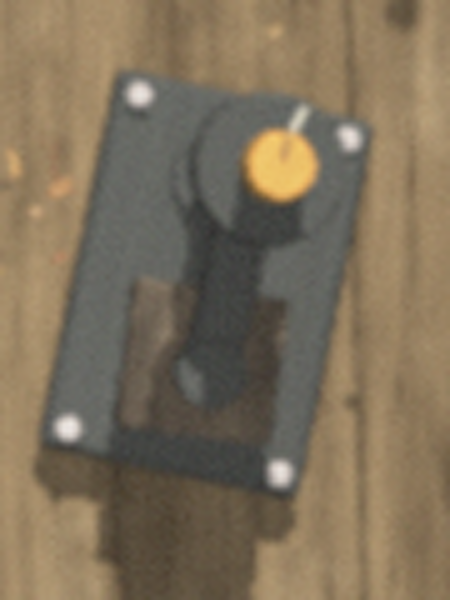

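View pics/scenecrop.png

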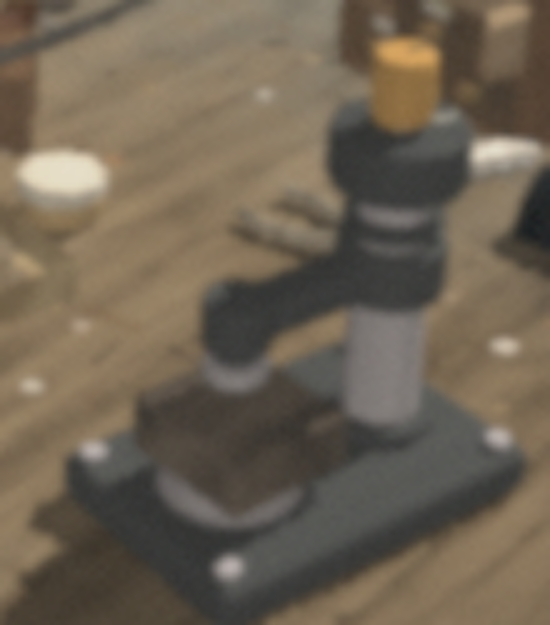

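View pics/wrist0.png

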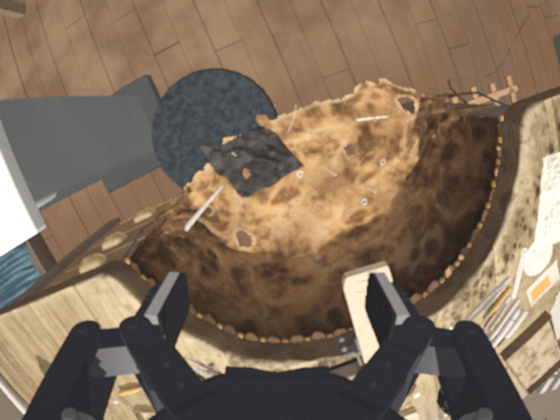

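```bash
python3 - <<'E'
from h import *
np.set_printoptions(precision=4,suppress=True)
d=np.load('pics/top0.npy');P=pts('top',d)
print('fine c',ray('top',336,222.6,.1855))
for lo,hi,nm in [(.175,.195,'fine'),(.147,.163,'coarse'),(.09,.115,'arm'),(.045,.066,'block'),(.012,.028,'base')]:
    m=((P[...,2]>lo)&(P[...,2]<hi)).astype(np.uint8);r=np.zeros_like(m);r[195:300,280:365]=1;m*=r
    if nm in('fine','coarse'):
        z=.1855 if nm=='fine' else .1545
        if nm=='coarse': m=m|((P[...,2]>.147)&(P[...,2]<.195)).astype(np.uint8)*r
        cs=max(cv2.findContours(m,0,1)[0],key=cv2.contourArea);(u,v),rad=cv2.minEnclosingCircle(cs);e=cv2.fitEllipse(cs)
        print(nm,ray('top',u,v,z),ray('top',*e[0],z),e[1],(1.119-z)**-1*534*(.024 if nm=='fine' else .056))
    else: 
        ys,xs=np.nonzero(m);Q=P[m>0];print(nm,len(xs),Q.mean(0),np.median(Q[:,2]));
        if nm=='base':
            bx=cv2.minAreaRect(np.stack([xs,ys],1).astype(np.float32));print([ray('top',*p,.02)[:2] for p in cv2.boxPoints(bx)])
        if nm=='block':
            bx=cv2.minAreaRect(np.stack([xs,ys],1).astype(np.float32));print(ray('top',*bx[0],.055),[ray('top',*p,.055)[:2] for p in cv2.boxPoints(bx)])
# cable
for v in range(0,270,20):
    w=P[v,140:260];i=w[:,2].argmax();print(v,w[i])
# foot in scene: depth along its column
ds=np.load('pics/scene0.npy');Ps=pts('scene',ds)
for v in range(240,285,2): print(v,[ (Ps[v,u]*1000).astype(int).tolist() for u in (284,288)])
E
```

```text
fine c [ 0.5713 -0.0842  0.1855]
fine [ 0.5706 -0.0824  0.1855] [ 0.5702 -0.0826  0.1855] (13.327625274658203, 13.849813461303711) 13.7289769683985
coarse [ 0.5702 -0.0827  0.1545] [ 0.5703 -0.0827  0.1545] (29.958026885986328, 30.38016700744629) 31.004665629860032
arm 418 [ 0.5132 -0.0689  0.1024] 0.10236289815161304
block 628 [ 0.4948 -0.0638  0.0551] 0.055145020740548945
[ 0.4972 -0.0661  0.055 ] [array([ 0.4734, -0.0302]), array([ 0.5314, -0.0399]), array([ 0.5212, -0.1022]), array([ 0.4632, -0.0923])]
base 2260 [ 0.525  -0.0645  0.0185] 0.018480785497400287
[array([ 0.4631, -0.0008]), array([ 0.6177, -0.0376]), array([ 0.5924, -0.1452]), array([ 0.438 , -0.1073])]
0 [0.923  0.087  0.2961]
20 [0.8983 0.0918 0.2779]
40 [0.5422 0.0362 1.1192]
60 [0.5422 0.0362 1.1192]
80 [0.8177 0.0972 0.2198]
100 [0.7883 0.1025 0.2001]
120 [0.7583 0.11   0.1771]
140 [0.5422 0.0362 1.1192]
160 [0.6937 0.1276 0.1313]
180 [0.6597 0.1514 0.1046]
200 [0.6247 0.2076 0.0761]
220 [0.5871 0.2428 0.0566]
240 [0.548  0.2669 0.0462]
260 [0.5083 0.2825 0.0395]
240 [[658, 69, -2], [664, 61, -1]]
242 [[649, 62, -1], [656, 55, -1]]
244 [[643, 57, -1], [649, 49, -1]]
246 [[497, -56, 105], [502, -62, 106]]
248 [[493, -60, 104], [497, -66, 105]]
250 [[487, -64, 104], [493, -69, 104]]
252 [[482, -68, 104], [486, -75, 105]]
254 [[482, -69, 100], [486, -75, 100]]
256 [[483, -68, 94], [486, -75, 96]]
258 [[481, -70, 92], [485, -76, 92]]
260 [[482, -69, 86], [485, -76, 88]]
262 [[487, -65, 78], [490, -73, 80]]
264 [[483, -68, 77], [488, -74, 76]]
266 [[483, -69, 72], [487, -75, 73]]
268 [[497, -58, 55], [502, -64, 55]]
270 [[493, -61, 54], [497, -68, 55]]
272 [[487, -66, 55], [494, -70, 53]]
274 [[481, -71, 56], [488, -75, 54]]
276 [[478, -73, 54], [484, -79, 54]]
278 [[473, -78, 54], [478, -83, 55]]
280 [[467, -82, 55], [473, -87, 54]]
282 [[467, -83, 51], [467, -92, 55]]
284 [[466, -84, 47], [464, -94, 53]]
```

servo_tool(increments="-2.7 3.5 0 0 1;-2.7 3.5 0 0 1;-2.7 3.5 0 0 1;-2.7 3.5 0 0 1;-2.7 3.5 0 0 1;-2.7 3.5 0 0 1;-2.7 3.5 0 0 1;-2.7 3.5 0 0 1")

```text
time_s: 1.15
eef_pos: [0.3965, 0.2232, 0.2482]
eef_rot: [0.0, 0.831, 0.556, 0.0]
wrist_force: [0.6, 1.1, 0.1]
opening: 1.002
```

```bash
cat > s.py <<'E'
from h import *
np.set_printoptions(precision=4,suppress=True)
o=ctrl.get_obs();Rm=rot(o['eef_rot'])
print('t',round(o['time_s'],3),'q',o['q'],'pos',o['eef_pos'],'F',o['wrist_force'],'T',o['torque'],'op',round(o['opening'],3))
e=np.array([.5703,-.0828,.1445])-o['eef_pos'];print('to coarse TCP, tool cm',Rm.T@e*100,'tilt',Rm[:,2],'yaw',np.arctan2(Rm[1,0],Rm[0,0]))
E
python3 s.py
```

```text
t 1.15 q [ 0.2508 -0.0971  1.8956  0.      1.3431 -0.9273] pos [0.3965 0.2232 0.2482] F [0.5557 1.0593 0.1268] T [ 0.0701 -0.0018  0.009 ] op 1.002
to coarse TCP, tool cm [-21.6148  27.769   10.3717] tilt [ 0.  0. -1.] yaw 1.1780630863824468
```

servo_tool(increments="-2.7 3.5 0 0 1;-2.7 3.5 0 0 1;-2.7 3.5 0 0 1;-2.7 3.5 0 0 1;-2.7 3.5 0 0 1;-2.7 3.5 0 0 1;-2.7 3.5 0 0 1;-2.7 3.27 0 0 1;0 0 0 0 1;0 0 0 0 1")

```text
time_s: 2.4
eef_pos: [0.5694, -0.0809, 0.2477]
eef_rot: [-0.001, 0.832, 0.555, -0.0]
wrist_force: [-0.3, 0.1, -0.1]
opening: 1.001
```

```bash
python3 s.py; python3 - <<'E'
from h import *
im,d=ctrl.camera('wrist');cv2.imwrite('pics/w1.png',im[:,:,::-1])
E
```

```text
t 2.4 q [-0.3477  0.1825  1.6062  0.0004  1.3544 -1.5254] pos [ 0.5694 -0.0809  0.2477] F [-0.2694  0.129  -0.1289] T [-0.0015 -0.0155  0.0095] op 1.001
to coarse TCP, tool cm [-0.1407  0.1691 10.3207] tilt [-0.0013  0.0008 -1.    ] yaw 1.1776386876303002
```

View pics/w1.png

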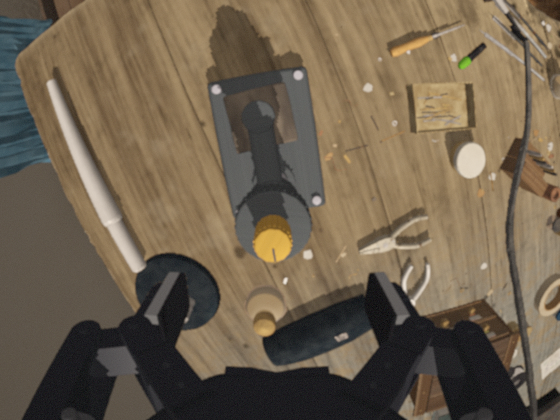

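The wrist view shows the brass knob top near (272,232), within the coarse drum. I cross-check its position with the fisheye model.

```bash
cat >> h.py <<'E'
def wray(u,v,z,o):
    p=ctrl.camera_params('wrist');K=p['mtx'];T=p['tool_from_camera']
    a=np.array([u-K[0,2],v-K[1,2]]);r=np.hypot(*a);th=r/K[0,0]
    c=np.array([*(np.sin(th)*a/r),np.cos(th)]);Rm=rot(o['eef_rot'])
    dd=Rm@T[:3,:3]@c;oo=o['eef_pos']+Rm@T[:3,3];return oo+dd*(z-oo[2])/dd[2]
E
python3 - <<'E'
from h import *
o=ctrl.get_obs();im=cv2.imread('pics/w1.png');hsv=cv2.cvtColor(im,cv2.COLOR_BGR2HSV)
x0,y0=225,175
c=cv2.resize(im[y0:y0+100,x0:x0+100],None,fx=6,fy=6,interpolation=cv2.INTER_CUBIC);cv2.imwrite('pics/w1c.png',c)
for u,v in [(273,240),(272,222)]:print(u,v,wray(u,v,.1855,o),wray(u,v,.1545,o))
E
```

```text
273 240 [ 0.56909432 -0.08253448  0.1855    ] [ 0.5814934  -0.08803672  0.1545    ]
272 222 [ 0.55766265 -0.07843214  0.1855    ] [ 0.5681791  -0.08325878  0.1545    ]
```

View pics/w1c.png

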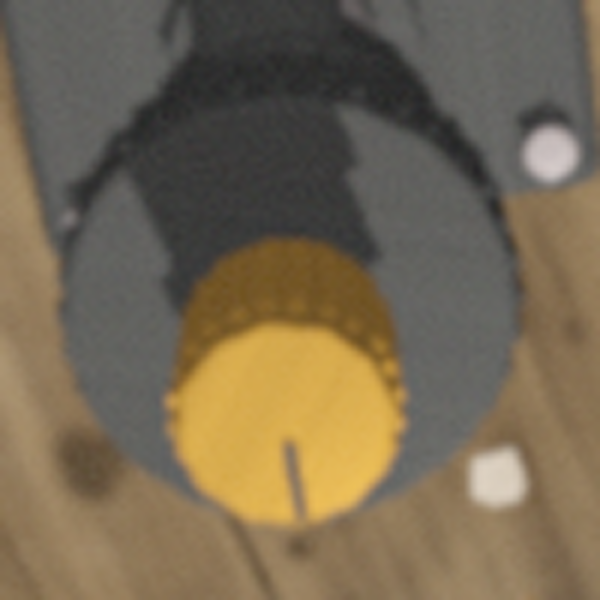

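servo_tool(increments="-0.13 0.24 1.5 0 1;0 0 1.5 0 1;0 0 1.5 0 1;0 0 1.5 0 1;0 0 1.5 0 1;0 0 1.3 0 1;0 0 1 0 1;0 0 0.4 0 1;0 0 0 0 1;0 0 0 0 1")

```text
time_s: 3.7
eef_pos: [0.5721, -0.0836, 0.1469]
eef_rot: [0.0, 0.831, 0.556, 0.0]
wrist_force: [0.2, 0.4, 0.3]
opening: 0.999
```

```bash
python3 s.py; python3 - <<'E'
from h import *
im,d=ctrl.camera('scene');cv2.imwrite('pics/s2.png',cv2.resize(im[120:330,180:460,::-1],None,fx=2.8,fy=2.8,interpolation=2))
E
```

```text
t 3.7 q [-0.3503  0.2966  1.6847  0.      1.1593 -1.5283] pos [ 0.5721 -0.0836  0.1469] F [0.202  0.4251 0.3344] T [ 0.021  -0.0076 -0.0008] op 0.999
to coarse TCP, tool cm [ 0.005  -0.1926  0.2351] tilt [ 0.0009 -0.0003 -1.    ] yaw 1.1780197450172543
```

View pics/s2.png

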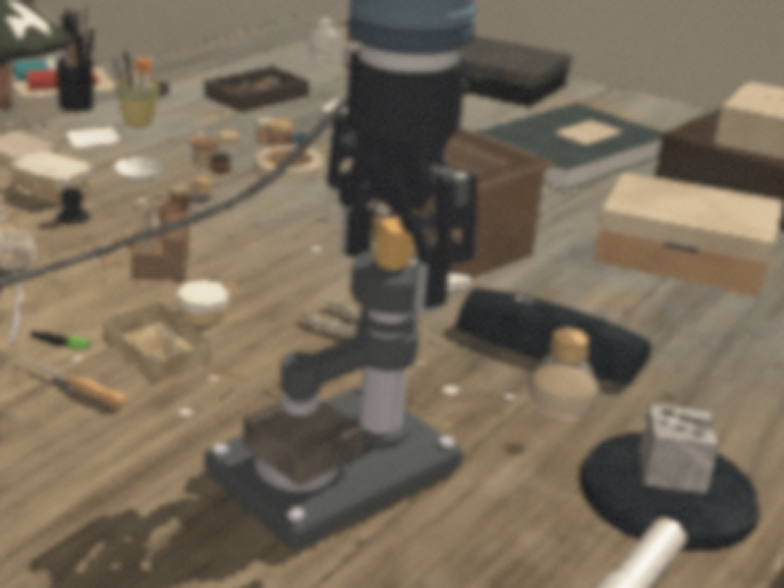

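servo_tool(increments="0 -0.05 0.2 0 0.72;0 0 0 0 0.72;0 0 0 0 0.72;0 0 0 0 0.72")

```text
time_s: 4.25
eef_pos: [0.5713, -0.0833, 0.1444]
eef_rot: [0.0, 0.831, 0.556, 0.0]
wrist_force: [-0.3, -0.2, -0.6]
opening: 0.72
```

servo_tool(increments="0 0 0 0 0.5;0 0 0 0 0.5;0 0 0 0 0.5;0 0 0 0 0.5")

```text
time_s: 4.75
eef_pos: [0.5708, -0.0845, 0.1451]
eef_rot: [0.001, 0.831, 0.556, -0.001]
wrist_force: [-4.6, -2.6, 6.2]
opening: 0.64
```

```bash
python3 s.py
```

```text
t 4.75 q [-0.3512  0.2976  1.6874 -0.0027  1.1568 -1.5282] pos [ 0.5708 -0.0845  0.1451] F [-4.636  -2.5566  6.2335] T [-0.9772  0.9292 -0.0673] op 0.64
to coarse TCP, tool cm [ 0.1371 -0.1117  0.0642] tilt [-0.001  -0.0023 -1.    ] yaw 1.178055280868966
```

servo_tool(increments="0 0 0 0 0;0 0 0 0.05 0;0 0 0 0.1 0;0 0 0 0.1 0;0 0 0 0.1 0;0 0 0 0.1 0")

```text
time_s: 5.5
eef_pos: [0.571, -0.0843, 0.1452]
eef_rot: [0.001, 0.935, 0.355, -0.001]
wrist_force: [-3.8, -2.9, 5.8]
opening: 0.638
```

```bash
python3 s.py;  python3 - <<'E'
from h import *
for i in range(6):
    im,d=ctrl.camera('scene');o=ctrl.get_obs();print(o['time_s'],o['q'][5],o['torque'],o['wrist_force'],o['joint_efforts'][5],o['opening'])
cv2.imwrite('pics/s3.png',cv2.resize(im[180:320,240:380,::-1],None,fx=4,fy=4,interpolation=2))
E
```

```text
t 5.5 q [-0.3509  0.2976  1.6872 -0.0024  1.1567 -1.0753] pos [ 0.571  -0.0843  0.1452] F [-3.7901 -2.8908  5.7636] T [-0.68    0.9229  0.2239] op 0.638
to coarse TCP, tool cm [ 0.0462 -0.1538  0.0681] tilt [-0.0007 -0.0021 -1.    ] yaw 0.7253894529105301
5.55 -1.0708701183704312 [-0.72306543  0.98221176 -0.26288513] [-3.83810552 -3.42853602  5.8746541 ] -0.2914602868258953 0.633295253928699
5.6 -1.0758318752416818 [-0.69673214  0.91703667 -0.20881834] [-3.39749966 -3.44116697  6.28979484] 0.4508953448385 0.6357866088534554
5.65 -1.0774297525792143 [-0.69574222  1.01742124 -0.20179359] [-3.59947259 -2.61287398  5.39082538] -0.008808888669591397 0.6401608017505217
5.7 -1.0778126299598136 [-0.75969607  1.03553802 -0.12063143] [-4.76377676 -2.10851163  6.38690367] -0.168280815705657 0.6342682784894647
5.75 -1.077903581576344 [-0.76578217  0.89798872 -0.24112741] [-3.61517415 -1.56845335  5.37565583] -0.20686467178165913 0.6347603167844753
5.8 -1.0778927907917457 [-0.70546348  0.99784864 -0.24724844] [-3.01907042 -2.26870833  5.20135078] -0.21495318040251732 0.6360989046051374
```

View pics/s3.png

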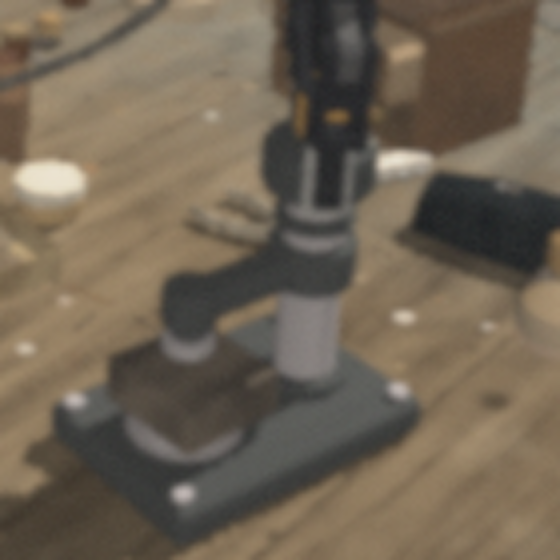

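servo_tool(increments="0 0 0 0.1 0;0 0 0 0.1 0;0 0 0 0.1 0;0 0 0 0.1 0;0 0 0 0.04 0;0 0 0 0.04 0;0 0 0 0.04 0")

```text
time_s: 6.68
eef_pos: [0.5712, -0.0841, 0.1452]
eef_rot: [0.001, 0.995, 0.103, -0.0]
wrist_force: [-2.0, -1.1, 5.2]
opening: 0.641
```

```bash
cat > r.py <<'E'
from h import *
import sys
o=ctrl.get_obs();s="t %.3f q6 %.4f Tz %.3f eff6 %.4f F %s op %.3f dq6 %.3f q1eff %.3f"%(o['time_s'],o['q'][5],o['torque'][2],o['joint_efforts'][5],np.round(o['wrist_force'],1),o['opening'],o['dq'][5],o['joint_efforts'][0])
print(s)
E
python3 r.py
```

```text
t 6.675 q6 -0.5573 Tz 0.190 eff6 -0.2364 F [-2.  -1.1  5.2] op 0.641 dq6 0.317 q1eff 1.178
```

servo_tool(increments="0 0 0 0.04 0;0 0 0 0.04 0")

```text
time_s: 6.92
eef_pos: [0.5713, -0.0841, 0.1452]
eef_rot: [0.001, 0.998, 0.064, -0.0]
wrist_force: [-1.7, -2.3, 4.7]
opening: 0.638
```

```bash
python3 r.py
```

```text
t 6.925 q6 -0.4773 Tz 0.208 eff6 -0.2361 F [-1.7 -2.3  4.7] op 0.638 dq6 0.318 q1eff 1.169
```

servo_tool(increments="0 0 0 0.04 0")

```text
time_s: 7.05
eef_pos: [0.5713, -0.0841, 0.1452]
eef_rot: [0.001, 0.999, 0.044, -0.0]
wrist_force: [-0.9, -2.3, 4.8]
opening: 0.635
```

```bash
python3 r.py
```

```text
t 7.050 q6 -0.4373 Tz 0.127 eff6 -0.2359 F [-0.9 -2.3  4.8] op 0.635 dq6 0.318 q1eff 1.169
```

servo_tool(increments="0 0 0 0.04 0")

```text
time_s: 7.18
eef_pos: [0.5713, -0.0841, 0.1452]
eef_rot: [0.001, 1.0, 0.024, -0.0]
wrist_force: [-1.9, -3.0, 5.1]
opening: 0.635
```

```bash
python3 r.py
```

```text
t 7.175 q6 -0.3973 Tz 0.227 eff6 -0.2359 F [-1.9 -3.   5.1] op 0.635 dq6 0.317 q1eff 1.172
```

servo_tool(increments="0 0 0 0.04 0;0 0 0 0.04 0")

```text
time_s: 7.42
eef_pos: [0.5714, -0.0841, 0.1452]
eef_rot: [0.001, 1.0, -0.016, 0.0]
wrist_force: [-1.4, -1.9, 5.8]
opening: 0.64
```

```bash
python3 r.py
```

```text
t 7.425 q6 -0.3172 Tz 0.173 eff6 -0.2355 F [-1.4 -1.9  5.8] op 0.640 dq6 0.317 q1eff 1.186
```

servo_tool(increments="0 0 0 0.04 0;0 0 0 0.04 0")

```text
time_s: 7.68
eef_pos: [0.5714, -0.0841, 0.1452]
eef_rot: [0.001, 0.998, -0.056, 0.0]
wrist_force: [-0.5, -1.9, 4.6]
opening: 0.636
```

```bash
python3 r.py
```

```text
t 7.675 q6 -0.2373 Tz 0.145 eff6 -0.2353 F [-0.5 -1.9  4.6] op 0.636 dq6 0.319 q1eff 1.210
```

servo_tool(increments="0 0 0 0.04 0")

```text
time_s: 7.8
eef_pos: [0.5714, -0.0841, 0.1452]
eef_rot: [0.001, 0.997, -0.076, 0.0]
wrist_force: [-0.6, -3.3, 3.3]
opening: 0.643
```

```bash
python3 r.py
```

```text
t 7.800 q6 -0.1973 Tz 0.154 eff6 -0.2352 F [-0.6 -3.3  3.3] op 0.643 dq6 0.318 q1eff 1.225
```

servo_tool(increments="0 0 0 0.04 0")

```text
time_s: 7.92
eef_pos: [0.5715, -0.0841, 0.1452]
eef_rot: [0.001, 0.995, -0.096, 0.0]
wrist_force: [0.3, -2.3, 4.3]
opening: 0.638
```

```bash
python3 r.py
```

```text
t 7.925 q6 -0.1572 Tz 0.224 eff6 -0.2350 F [ 0.3 -2.3  4.3] op 0.638 dq6 0.317 q1eff 1.242
```

servo_tool(increments="0 0 0 0.04 0")

```text
time_s: 8.05
eef_pos: [0.5715, -0.0841, 0.1451]
eef_rot: [0.001, 0.993, -0.116, 0.0]
wrist_force: [-0.6, -2.7, 4.8]
opening: 0.639
```

```bash
python3 r.py
```

```text
t 8.050 q6 -0.1173 Tz 0.174 eff6 -0.2349 F [-0.6 -2.7  4.8] op 0.639 dq6 0.318 q1eff 1.265
```

servo_tool(increments="0 0 0 0.04 0")

```text
time_s: 8.18
eef_pos: [0.5715, -0.0841, 0.1452]
eef_rot: [0.001, 0.991, -0.136, 0.0]
wrist_force: [-0.4, -1.9, 4.3]
opening: 0.635
```

```bash
python3 r.py
```

```text
t 8.175 q6 -0.0773 Tz 0.171 eff6 -0.2216 F [-0.4 -1.9  4.3] op 0.635 dq6 0.315 q1eff 1.275
```

servo_tool(increments="0 0 0 0.04 0")

```text
time_s: 8.3
eef_pos: [0.5715, -0.0841, 0.1452]
eef_rot: [0.001, 0.988, -0.156, 0.0]
wrist_force: [0.1, -1.8, 3.6]
opening: 0.636
```

```bash
python3 r.py
```

```text
t 8.300 q6 -0.0373 Tz 0.165 eff6 -0.2070 F [ 0.1 -1.8  3.6] op 0.636 dq6 0.317 q1eff 1.288
```

Drive effort is now rising at 0.36 N m/rad, which matches foot contact. It began at q6 ≈ -0.114, so the load is about 2.7 N. I'll make one more small row and stop.

servo_tool(increments="0 0 0 0.03 0;0 0 0 0.01 0;0 0 0 0 0;0 0 0 0 0")

```text
time_s: 8.8
eef_pos: [0.5716, -0.0841, 0.1452]
eef_rot: [0.001, 0.985, -0.175, 0.0]
wrist_force: [-0.0, -3.3, 5.2]
opening: 0.636
```

```bash
python3 r.py; python3 - <<'E'
from h import *
im,d=ctrl.camera('scene');np.save('pics/s4.npy',d)
cv2.imwrite('pics/s4.png',cv2.resize(im[180:320,240:380,::-1],None,fx=4,fy=4,interpolation=2))
P=pts('scene',d)
for v in range(252,280,2): print(v,[ (P[v,u]*1000).astype(int).tolist() for u in (284,288)])
E
python3 s.py
```

```text
t 8.800 q6 0.0018 Tz 0.088 eff6 0.0479 F [-0.  -3.3  5.2] op 0.636 dq6 -0.002 q1eff 1.909
252 [[613, 33, 0], [506, -59, 89]]
254 [[495, -59, 89], [500, -64, 89]]
256 [[488, -64, 90], [493, -70, 91]]
258 [[485, -66, 88], [490, -72, 89]]
260 [[482, -69, 87], [486, -75, 87]]
262 [[482, -69, 82], [486, -76, 83]]
264 [[483, -68, 77], [486, -76, 79]]
266 [[482, -70, 73], [485, -76, 75]]
268 [[482, -70, 69], [486, -76, 70]]
270 [[486, -66, 60], [489, -74, 63]]
272 [[483, -69, 59], [488, -75, 59]]
274 [[484, -69, 54], [487, -76, 55]]
276 [[477, -74, 55], [482, -80, 55]]
278 [[472, -78, 55], [478, -83, 54]]
t 8.85 q [-0.3509  0.2979  1.6868 -0.0011  1.1558  0.0019] pos [ 0.5716 -0.0841  0.1452] F [-0.64   -3.6155  4.3201] T [-0.2558  0.8552  0.049 ] op 0.635
to coarse TCP, tool cm [-0.162  -0.0767  0.0685] tilt [ 0.0007 -0.0013 -1.    ] yaw -0.35229172881141885
```

View pics/s4.png

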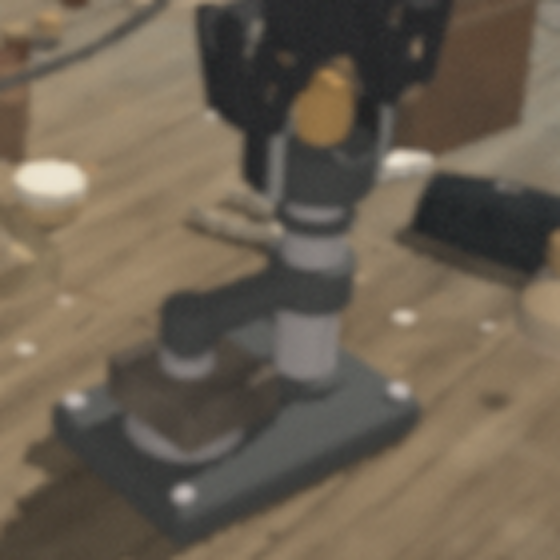

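servo_tool(increments="0 0 0 0 1;0 0 0 0 1;0 0 0 0 1;0 0 0 0 1;0 0 0 0 1")

```text
time_s: 9.48
eef_pos: [0.5712, -0.0832, 0.1442]
eef_rot: [-0.0, 0.985, -0.175, -0.0]
wrist_force: [-0.6, 0.7, -0.5]
opening: 1.003
```

```bash
python3 s.py
```

```text
t 9.475 q [-0.3502  0.2988  1.6879  0.0001  1.155   0.0017] pos [ 0.5712 -0.0832  0.1442] F [-0.5765  0.6921 -0.4968] T [ 0.0085 -0.0277 -0.0235] op 1.003
to coarse TCP, tool cm [-0.0978 -0.0048 -0.0271] tilt [-0.0001  0.0001 -1.    ] yaw -0.35192851965322847
```

servo_tool(increments="0 0 -0.5 0 1;0 0 -1 0 1;0 0 -1 0 1;0 0 -1 0 1;0 0 -0.5 0 1;0 0 0 0 1;0 0 0 0 1")

```text
time_s: 10.35
eef_pos: [0.5709, -0.0832, 0.1839]
eef_rot: [-0.0, 0.985, -0.175, -0.0]
wrist_force: [-0.9, -0.0, -0.4]
opening: 1.003
```

```bash
python3 s.py; python3 - <<'E'
from h import *
im,d=ctrl.camera('wrist');cv2.imwrite('pics/w5.png',im[:,:,::-1])
E
```

```text
t 10.35 q [-0.3503  0.2501  1.6606 -0.      1.2316  0.0017] pos [ 0.5709 -0.0832  0.1839] F [-0.8904 -0.0252 -0.3821] T [ 0.0306 -0.0157 -0.052 ] op 1.003
to coarse TCP, tool cm [-0.07   -0.0142  3.941 ] tilt [-0.0007  0.0002 -1.    ] yaw -0.3519787571862064
```

View pics/w5.png

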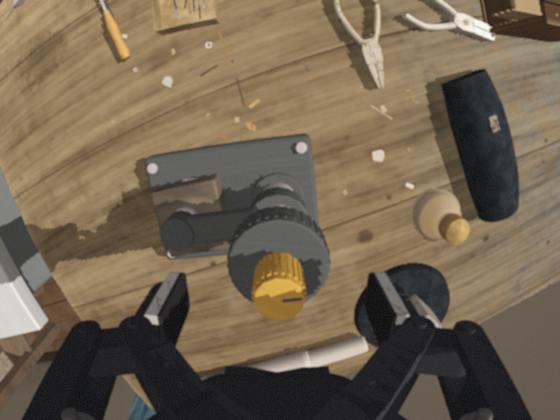

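```bash
python3 - <<'E'
from h import *
o=ctrl.get_obs();im=cv2.imread('pics/w5.png')
c=cv2.resize(im[240:335,220:340],None,fx=6,fy=6,interpolation=cv2.INTER_CUBIC);cv2.imwrite('pics/w5c.png',c)
print(wray(279,299,.1855,o))
# old line angle in w1 (pose then)
class O(dict):pass
o1={'eef_pos':np.array([.5694,-.0809,.2477]),'eef_rot':np.array([-.001,.832,.555,0])}
f=lambda X,Y:((X+.5)/6-.5+225,(Y+.5)/6-.5+175)
a=wray(*f(288,440),.1855,o1);b=wray(*f(302,520),.1855,o1);cc=wray(*f(288,423),.1855,o1);print(a,b,cc,np.degrees(np.arctan2(*(b-a)[1::-1])))
E
```

```text
[ 0.5720053  -0.08501494  0.1855    ]
[ 0.57351596 -0.08467781  0.1855    ] [ 0.58291749 -0.08699313  0.1855    ] [ 0.57168537 -0.08390776  0.1855    ] -13.835004111503697
```

View pics/w5c.png

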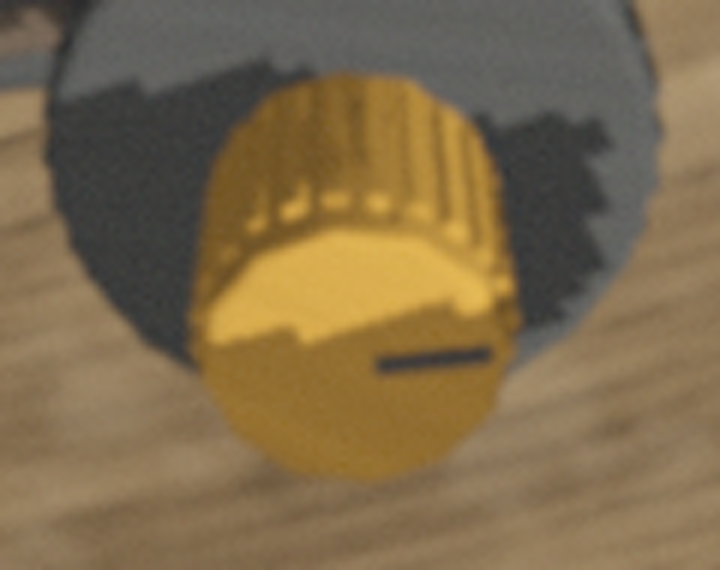

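```bash
python3 - <<'E'
from h import *
o=ctrl.get_obs()
f=lambda X,Y:((X+.5)/6-.5+220,(Y+.5)/6-.5+240)
a=wray(*f(378,367),.1855,o);b=wray(*f(490,352),.1855,o);c=wray(*f(353,358),.1855,o)
print(a,b,c,np.degrees(np.arctan2(*(b-a)[1::-1])))
E
```

```text
[ 0.57320716 -0.08649932  0.1855    ] [ 0.58163205 -0.08819009  0.1855    ] [ 0.5717087  -0.08505408  0.1855    ] -11.347841138898286
```

servo_tool(increments="0.09 0.07 0.25 0 0.5;0 0 0.25 0 0.5;0 0 0 0 0.5;0 0 0 0 0.5;0 0 0 0 0.4;0 0 0 0 0.4")

```text
time_s: 11.15
eef_pos: [0.5719, -0.0842, 0.1794]
eef_rot: [0.0, 0.985, -0.175, 0.0]
wrist_force: [0.6, 0.4, -0.0]
opening: 0.402
```

```bash
python3 s.py
```

```text
t 11.15 q [-0.3515  0.257   1.662  -0.      1.2224  0.0005] pos [ 0.5719 -0.0842  0.1794] F [ 0.5831  0.4043 -0.02  ] T [0.0213 0.0238 0.0386] op 0.402
to coarse TCP, tool cm [-0.1961 -0.0804  3.4884] tilt [ 0.0001 -0.0001 -1.    ] yaw -0.3519283200387669
```

servo_tool(increments="0 0 0 0 0;0 0 0 0 0;0 0 0 0 0;0 0 0 0 0;0 0 0 0 0")

```text
time_s: 11.78
eef_pos: [0.5717, -0.0842, 0.1796]
eef_rot: [0.0, 0.985, -0.175, -0.0]
wrist_force: [-4.5, 0.9, 5.9]
opening: 0.254
```

```bash
python3 s.py; python3 r.py
```

```text
t 11.775 q [-0.3515  0.2566  1.6619 -0.0001  1.2234  0.0005] pos [ 0.5717 -0.0842  0.1796] F [-4.499   0.8833  5.9361] T [0.1343 0.6109 0.0066] op 0.254
to coarse TCP, tool cm [-0.1759 -0.0829  3.5147] tilt [-0.0003  0.     -1.    ] yaw -0.3518767267160131
t 11.775 q6 0.0005 Tz 0.007 eff6 -0.0069 F [-4.5  0.9  5.9] op 0.254 dq6 0.000 q1eff -0.285
```

servo_tool(increments="0 0 0 0.05 0;0 0 0 0.1 0;0 0 0 0.1 0;0 0 0 0.1 0;0 0 0 0.1 0;0 0 0 0.1 0;0 0 0 0.1 0;0 0 0 0.1 0;0 0 0 0.1 0;0 0 0 0.1 0")

```text
time_s: 13.02
eef_pos: [0.572, -0.0846, 0.1797]
eef_rot: [0.0, 0.795, -0.607, 0.0]
wrist_force: [-1.4, -0.4, 4.5]
opening: 0.259
```

```bash
python3 r.py
```

```text
t 13.025 q6 0.9535 Tz 0.094 eff6 -0.9119 F [-1.4 -0.4  4.5] op 0.259 dq6 0.793 q1eff 0.319
```

servo_tool(increments="0 0 0 0.05 0;0 0 0 0.03 0;0 0 0 0.017 0;0 0 0 0 0;0 0 0 0 0")

```text
time_s: 13.65
eef_pos: [0.572, -0.0846, 0.1796]
eef_rot: [0.0, 0.765, -0.644, 0.0]
wrist_force: [-2.5, -2.2, 4.6]
opening: 0.256
```

```bash
python3 s.py; python3 r.py
```

```text
t 13.65 q [-0.3518  0.2569  1.6616 -0.0004  1.2223  1.0472] pos [ 0.572  -0.0846  0.1796] F [-2.4557 -2.1644  4.5695] T [-0.2784  0.3751 -0.0104] op 0.256
to coarse TCP, tool cm [-0.2091  0.1417  3.5112] tilt [ 0.0006 -0.0006 -1.    ] yaw -1.3988871852939269
t 13.650 q6 1.0472 Tz -0.010 eff6 0.0135 F [-2.5 -2.2  4.6] op 0.256 dq6 0.000 q1eff 1.117
```

The wrist turned 1.0467 rad. Next I release, rise, and check the index mark for slip.

servo_tool(increments="0 0 0 0 0.4;0 0 0 0 0.7;0 0 0 0 0.8;0 0 0 0 0.8;0 0 -0.5 0 0.8;0 0 -1 0 0.8;0 0 -1 0 0.8;0 0 -1 0 0.8;0 0 0 0 0.8;0 0 0 0 0.8")

```text
time_s: 14.9
eef_pos: [0.5717, -0.0842, 0.2142]
eef_rot: [0.0, 0.765, -0.644, -0.0]
wrist_force: [0.2, -1.0, 0.5]
opening: 0.796
```

```bash
python3 s.py; python3 - <<'E'
from h import *
o=ctrl.get_obs()
im,d=ctrl.camera('wrist');cv2.imwrite('pics/w6.png',im[:,:,::-1])
cv2.imwrite('pics/w6c.png',cv2.resize(im[220:315,220:340,::-1],None,fx=6,fy=6,interpolation=cv2.INTER_CUBIC))
E
```

```text
t 14.9 q [-0.3515  0.2192  1.6331 -0.      1.2895  1.0475] pos [ 0.5717 -0.0842  0.2142] F [ 0.2206 -0.9809  0.5441] T [ 0.012   0.0101 -0.0121] op 0.796
to coarse TCP, tool cm [-0.162   0.1099  6.966 ] tilt [-0.0002  0.     -1.    ] yaw -1.399024176097181
```

View pics/w6c.png

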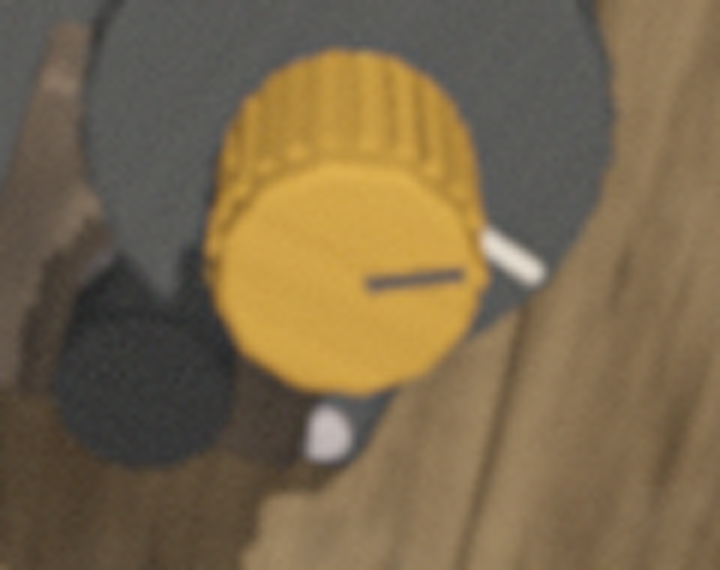

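```bash
python3 - <<'E'
from h import *
o=ctrl.get_obs()
f=lambda X,Y:((X+.5)/6-.5+220,(Y+.5)/6-.5+220)
a=wray(*f(367,285),.1855,o);b=wray(*f(465,272),.1855,o)
print('fine',np.degrees(np.arctan2(*(b-a)[1::-1])))
a=wray(*f(485,235),.1545,o);b=wray(*f(545,278),.1545,o);print('coarse',np.degrees(np.arctan2(*(b-a)[1::-1])))
g=lambda X,Y:((X+.5)/5-.5+280,(Y+.5)/5-.5+190)
a=ray('top',*g(290,130),.1545);b=ray('top',*g(305,107),.1545);print('coarse0',np.degrees(np.arctan2(*(b-a)[1::-1])))
E
```

```text
fine -71.74667407682409
coarse -118.57329805923102
coarse0 -34.56909725051396
```

servo_tool(increments="0 0 -3 0 0.8;0 0 -3 0 0.8;0 0 -2 0 0.8;0 0 0 0 0.8;0 0 0 0 0.8")

```text
time_s: 15.58
eef_pos: [0.5713, -0.0841, 0.2928]
eef_rot: [0.0, 0.765, -0.644, -0.001]
wrist_force: [0.0, 0.5, -1.1]
opening: 0.801
```

```bash
python3 s.py; python3 - <<'E'
from h import *
im,d=ctrl.camera('scene')
cv2.imwrite('pics/s7.png',cv2.resize(im[180:320,240:380,::-1],None,fx=4,fy=4,interpolation=2))
P=pts('scene',d);B=pts('scene',np.load('pics/scene0.npy'))
for v in range(252,284,4): print(v,(P[v,286]*1000).astype(int),(B[v,286]*1000).astype(int))
E
```

```text
t 15.575 q [-0.3515  0.1532  1.5481 -0.      1.4423  1.0475] pos [ 0.5713 -0.0841  0.2928] F [ 0.022   0.4902 -1.0577] T [-0.0123 -0.0022  0.0233] op 0.801
to coarse TCP, tool cm [-0.1256  0.0481 14.8347] tilt [-0.0019  0.0007 -1.    ] yaw -1.3990158762978622
252 [502 -58  90] [485 -71 104]
256 [492 -66  89] [486 -71  94]
260 [485 -72  86] [483 -73  88]
264 [483 -74  79] [486 -71  76]
268 [483 -73  70] [502 -59  53]
272 [485 -72  59] [489 -69  55]
276 [478 -79  57] [480 -76  54]
280 [468 -86  57] [470 -84  54]
```

View pics/s7.png

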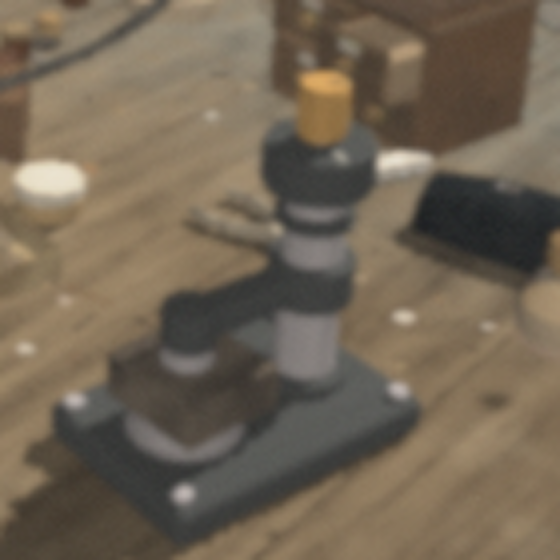

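Index turn measured at 60.4°. The foot sits on the block, the anvil rose about 2.6 mm, and the robot is clear.

```bash
python3 -c "
from bench import ctrl
print(ctrl.hand_in())"
```

```text
the job is handed in; nothing more can be done
None
```

The charcoal block is clamped in the press and the job is handed in, after about 15.6 s of the 72 s allowed. No verdict was reported.

- **Coarse knob:** I turned it clockwise about 1.53 rad. The wrist joint's effort began rising at 0.36 N m/rad, which matches the stated foot stiffness. I stopped about 0.115 rad after touch, which works out to about 4 N on the block; that load is inferred from the torque and angle, not measured directly.
- **Fine knob:** I then turned it clockwise 1.047 rad and let go.
- **Checks:**
  - The index line on the fine knob moved 60.4° in the wrist view, so it did not slip.
  - The scene camera shows the foot on the block, the block's top up 2 to 3 mm with the anvil, and the block and the things around it not visibly moved.
  - The wrist force read below 10 N throughout, and the gripper ended open, 11 cm above its fine-knob grip, touching nothing.
- **What disagreed:** The coarse knob's mark gave about 84° in the cameras, against about 88° at the wrist joint. The first mark reading came from a very short, blurred line, so I relied on the joint angle and effort instead. The wrist torque sensor was too noisy to show the touch; only the joint effort did.

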